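Snap the red terminal cap onto the fuse box stud and keep it pressed

ROBOT

A 6-joint arm with a two-finger parallel gripper is mounted at the origin on the work surface. World frame = base frame: x ahead of the robot, y to its left, z up, the work surface at z = 0. Lengths are in m, angles in rad, forces in N, time in s.
With the tool pointing down it reaches from about 0.325 to 0.925 m from the base axis. Payload 3.1 kg.
Tool frame: the origin (TCP) lies between the finger pads, 19 mm behind the fingertips; this is the grasp point; z points along the fingers, y is the line along which they close (so a half turn about z gives the same grasp; the last joint's range is limited). The gripper opens to 85 mm and grips with 20 to 120 N. Pads are 22 mm wide; open, the fingers measure 114 mm over their backs; the gripper's body (76 mm by 85 mm) begins 54 mm behind the grasp point. The pads swing forward as they close: fully open they stand 13 mm farther back than shut.
Start: joints at [-1.41, 0.217, 1.613, -0, 1.311, -0.112], TCP at [0.168, -0.602, 0.25] pointing down, gripper open.
Joint ranges: [-2.75, 2.75], [-0.78, 2.1], [0.31, 2.55], [-1.13, 4.27], [0.13, 2.63], [-2.58, 2.58]. Speed limits (rad/s): [2.79, 2.79, 3.14, 3.14, 3.14, 3.14].

INTERFACE

Orientations are given as a unit quaternion [x, y, z, w].
In Python, from workcell import monitor, viewer, ticket gives the robot as it stands.
- The arm moves only by the shell command python3 -m pendant 'ROWS' [FORCE]. ROWS is a JSON object of lists of equal length, an entry for each row: "grip": the closure, from 0 (fully open) to 1 (shut); "offset": the shift along the tool's x, y, z in units of 30 mm (1.0 is 30 mm), a list of three; "dr": the turn, a rotation vector about the tool's x, y, z in units of 10 degrees (1.0 is 10 degrees), a list of three. In form: {"grip": [grip, ...], "offset": [[x, y, z], ...], "dr": [[wx, wy, wz], ...]}. A call has 1 to 20 rows; each row shifts and turns the commanded pose from where the row before left it, along the tool's axes as they then stand; what a row does not reach is not made up. A row lasts 1/8 s, in which the tool goes at most 62.5 mm and 10.7 degrees, less where a joint would pass 70% of its speed; a pose out of reach is approached as far as the arm can. A call is refused whole if a number of a shift passes 1 or a number of a turn 1, either way. A call with a gripper value outside its range is refused whole. The fingers move at their own pace and stop on an object; FORCE is the grip in N (left out, the last holds). Time passes only in rows, so rows that do not move let the fingers close. It gives the time, the measured TCP pose, the force, the opening and the grip force at its end, in the units of the state.
- monitor.get_obs(): the state, without advancing time (a new reading comes with each control period).
- viewer.capture(name): name is "side" or "top" or "wrist"; returns (picture, depth): 384x512x3 uint8, red, green, blue; 384x512 float32, m along the optical axis (not along the pixel's ray), 0 where there is no reading.
- viewer.calibration(name): a dict with "camera_matrix" (3x3 intrinsics, pixels), "dist_coeffs" ([k1, k2, p1, p2, k3] as OpenCV has them; the pictures are not rectified), "origin" and "rotation" of the camera in the world. Camera axes: x right, y down, z forward; pixel columns grow to the right and rows downward; lengths in m; the calibration is good to about 2 mm. A picture is of the moment at which its call begins: read the wrist's pose just before it. calibration takes no time and is no camera call; for the wrist camera it gives the pose at the moment of the call.
- ticket.finish_job(): hands the job in; it is judged then, once.
The state is a dict: "t": time; "joint_pos": joint angles; "qvel": joint speeds; "tau": joint torques, N m; "eef_pos": TCP position; "orientation": TCP orientation; "wrist_force": force on the tool from outside, world axes, zero at the start; "torque": the same for the moment, N m; "opening": finger opening in m; "grip_force": force on a finger pad.
Only numpy, scipy, OpenCV 4.12 (cv2) and the standard library are available. Lean on these libraries where they do the work, as an engineer would, in place of code of your own. Each camera call takes 0.05 s, during which the arm holds its last target. There are 200 camera calls.

TASK

Pluck the red snap cap out of the pocket tray, set it over the bare brass stud of the fuse box and press it straight down until it clicks fully home on the red ring, and keep pressing after the click. Your program finishes while holding: the fingers still grip the cap and push it down firmly, nothing is let go. Leave the two other loose caps in their pockets and do not disturb anything else on the bench.

Things in the scene. Friction and masses are not known exactly. Their poses are not given: they have to be found in the camera images.
- red_cap: Loose red snap cap, about 20 g, upright in a tray pocket, 42 mm high: hollow round skirt 30 mm across, 20 mm high, under a solid round grip 24 mm across, 22 mm high (grasp this from above). The skirt's mouth is a lip 3 mm thick with a 13 mm hole. Some 26 mm stands clear of the tray. Origin: centre of the underside (lip's lower face); z up along its axis.
- stud (a point): Foot of the bare brass stud, on top of the red ring (37 mm), 42 mm above the bench; z up. Stud 10 mm thick, 18 mm high, tapering over its top 5 mm to 4 mm; sprung balls bulge to 17 mm across, 8.5 mm up. A loose cap rests on the balls, its origin 12 mm up; 8 to 12 N drives the lip past them (click, force drops) and the cap stops solid on the ring, its origin at this point within 1 mm.
- fuse_box: Fixed fuse box, 70 x 160 mm, long along its y: black base 24 mm high, clear clip-on lid over coloured fuses in the middle (top at 40 mm), the bare brass stud on a red ring at y = +55 mm, and at y = -55 mm a stud that already wears a fixed black cap (top at 82 mm). Origin: centre of the underside, 2 mm above the bench, on the orange mat.
- tray: Fixed grey pocket tray, 66 x 200 mm and 22 mm high, long along its own y, with three round pockets 34 mm across and 16 mm deep in a row at y = -66, 0 and +66 mm; each holds one cap, in any order. Origin at the centre of its underside, 2 mm above the bench on the orange mat.
- black_cap: Loose black cap of the same outer shape as the red one, in another pocket of the tray; leave it there. Origin at the centre of its underside.
- blue_cap: Loose blue cap of the same outer shape as the red one, in another pocket of the tray; leave it there. Origin at the centre of its underside.
- multimeter: Bystander: black multimeter case with a wire spring clip on one side, 75 x 150 x 42 mm, lying towards the far side of the bench; long along its y. Origin at the centre of its underside.
- crimper: Bystander: grey steel crimping tool lying flat at the right, about 210 mm long along its x (handles to -x), 20 mm high. Origin under its pivot.
- screwdriver: Bystander: yellow-handled screwdriver lying flat, 190 mm long along its x, handle to -x.
- parts_box: Bystander: small blue open parts box with three compartments, 90 x 130 x 35 mm, at the left. Origin at the centre of its underside.
- flux_jar: Bystander: small amber jar with a black lid, 48 mm across and 55 mm high, towards the far side. Origin at the centre of its underside.
Not all that is in view belongs to the job. Several things have the shape of the red_cap; the one meant has the colours described above.

How it is judged:
By the outcome, as a careful person would: the job done as asked, in the order asked, and still so for the second after the job is handed in, while the arm keeps its last pose, push and grip.
It also fails if it takes over 45 s, if anything falls off the work surface, if the arm or the gripper's body presses on something with over 40 N, if the wrist force passes 120 N, or if a joint passes its speed limit or range.

## Working session

There is one attempt and no reset: what is moved stays moved. The work goes in short steps, Python scripts to look and compute and a shell command to move; the robot and the scene stay as the last step left them, time stands still between calls to the robot, and variables do not carry over. Pictures are saved under pics/ and viewed, at most 10 in all, crops included, and the job is handed in when it is done.

```bash
mkdir -p pics; ls; cat > h.py <<'E'
import cv2,numpy as np
from workcell import monitor,viewer,ticket
def cap(n,name):
    c=viewer.calibration(n); p,d=viewer.capture(n)
    np.savez(''+name+'.npz',p=p,d=d,K=c["camera_matrix"],D=c["dist_coeffs"],o=c["origin"],R=c["rotation"])
    cv2.imwrite('pics/'+name+'.png',p[:,:,::-1]); return p,d
def ray(f,uv):
    x=cv2.undistortPoints(np.array(uv,float).reshape(-1,1,2),np.array(f['K'],float),np.array(f['D'],float)).reshape(-1,2)
    return np.c_[x,np.ones(len(x))]
def atz(name,uv,z):
    f=np.load(''+name+'.npz'); r=ray(f,uv)@np.array(f['R']).T; o=f['o']
    return o+r*((z-o[2])/r[:,2])[:,None]
def cloud(name):
    f=np.load(''+name+'.npz'); h,w=f['d'].shape
    u,v=np.meshgrid(np.arange(w),np.arange(h)); r=ray(f,np.c_[u.ravel(),v.ravel()])
    return ((r*f['d'].reshape(-1,1))@np.array(f['R']).T+f['o']).reshape(h,w,3)
E
python3 - <<'E'
from h import *
cap('top','top1');cap('side','side1');
o=monitor.get_obs();print(o)
for n in('top','side'):print(viewer.calibration(n))
a=cv2.imread('pics/top1.png');cv2.imwrite('pics/top1b.png',cv2.resize(a,(800,600)))
E
```

```text
pics
{'t': 0.1, 'joint_pos': array([-1.41022606e+00,  2.17662189e-01,  1.61478209e+00, -3.05132529e-05,
        1.31130938e+00, -1.12246077e-01]), 'qvel': array([ 0.00044845, -0.0033652 , -0.00246787, -0.00089974, -0.00097385,
       -0.00032292]), 'tau': array([-4.60934771e-04, -3.98076510e+01, -3.04968345e+01, -1.55949524e-04,
        4.22803627e-03, -1.13766063e-05]), 'eef_pos': array([ 0.16827617, -0.60119617,  0.24880467]), 'orientation': array([ 9.90709710e-01,  1.35989351e-01, -4.08419934e-05, -1.07983139e-03]), 'wrist_force': array([ 0.04695369, -0.22126029,  0.37919279]), 'torque': array([-0.01228902, -0.03742193, -0.00276401]), 'grip_force': 0.0, 'opening': 0.08582247737101603}
{'camera_matrix': array([[399.65609319,   0.        , 251.76854387],
       [  0.        , 399.65609319, 184.70483951],
       [  0.        ,   0.        ,   1.        ]]), 'dist_coeffs': array([-0.07045636,  0.        ,  0.        ,  0.        ,  0.        ]), 'origin': array([ 4.57882073e-01, -7.91951249e-04,  1.24485663e+00]), 'rotation': array([ 0.7116053 , -0.69828922,  0.05532271, -0.05430898])}
{'camera_matrix': array([[422.36997204,   0.        , 253.75157086],
       [  0.        , 422.36997204, 187.51837561],
       [  0.        ,   0.        ,   1.        ]]), 'dist_coeffs': array([-0.03658829,  0.        ,  0.        ,  0.        ,  0.        ]), 'origin': array([ 0.00585496, -0.93668148,  0.77560297]), 'rotation': array([ 0.84207946, -0.25492031,  0.131148  , -0.45685667])}
```

View pics/top1b.png

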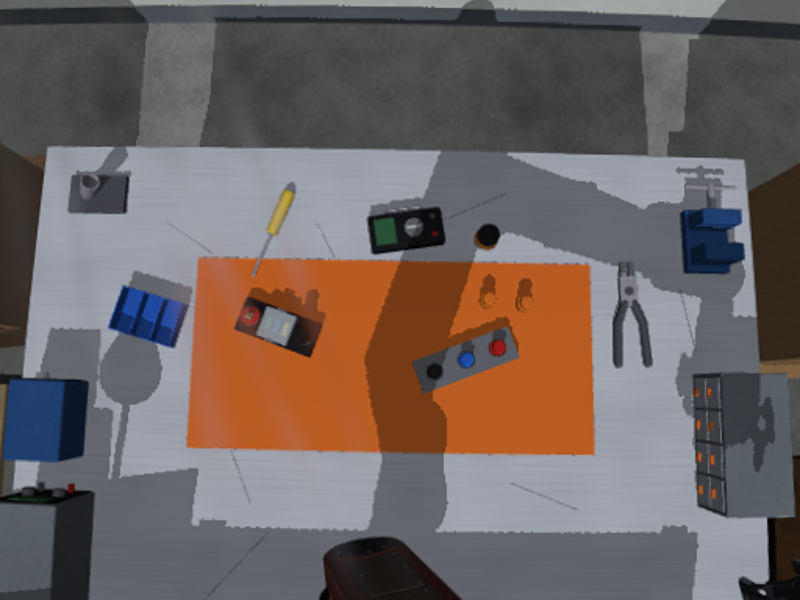

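View pics/side1.png

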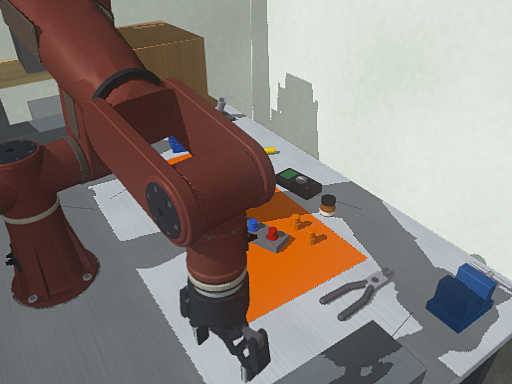

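The top view (800 px wide) shows the tray with its red cap at about (498,347), blue at (466,360) and black at (434,371). The fuse box's red ring is at (250,316) and its black capped stud at (307,343).

```bash
sed -i "s/R=c\[\"rotation\"\]/R=Rotation.from_quat(c['rotation']).as_matrix()/; 1a from scipy.spatial.transform import Rotation" h.py
python3 - <<'E'
from h import *
cap('top','top1')
s=1.5625
P=lambda u,v,z:atz('top1',[[u/s,v/s]],z)[0].round(4)
print('red',P(498,347,.048),'blue',P(466,360,.048),'black',P(434,371,.048))
print('ring',P(250,316,.045),'blackstud',P(307,343,.08))
print('tray corners',[P(*c,.024) for c in((414,363),(511,325),(519,353),(422,391))])
print('orange',P(487,298,.03),P(525,300,.03),'jar',P(488,235,.055))
C=cloud('top1');i=lambda u,v:C[int(v/s),int(u/s)].round(3)
print(i(498,347),i(466,360),i(250,316),i(487,300),i(560,400))
E
```

```text
red [ 0.5356 -0.2035  0.048 ] blue [ 0.5098 -0.142   0.048 ] black [ 0.4879 -0.081   0.048 ]
ring [0.5866 0.276  0.045 ] blackstud [0.5344 0.1584 0.08  ]
tray corners [array([ 0.5032, -0.0436,  0.024 ]), array([ 0.5809, -0.2335,  0.024 ]), array([ 0.5262, -0.2487,  0.024 ]), array([ 0.4496, -0.0598,  0.024 ])]
orange [ 0.6328 -0.1853  0.03  ] [ 0.6302 -0.2605  0.03  ] jar [ 0.7539 -0.1842  0.055 ]
[ 0.536 -0.201  0.05 ] [ 0.511 -0.141  0.05 ] [0.586 0.273 0.059] [ 0.627 -0.181  0.045] [ 0.436 -0.333  0.001]
```

```bash
python3 -m pendant '{"grip":[0,0,0,0,0,0,0,0,0,0,0,0,0,0,0,0],"offset":[[0.96,-0.59,0],[0.96,-0.59,0],[0.96,-0.59,0],[0.96,-0.59,0],[0.96,-0.59,0],[0.96,-0.59,0],[0.96,-0.59,0],[0.96,-0.59,0],[0.96,-0.59,0],[0.96,-0.59,0],[0.96,-0.59,0],[0.96,-0.59,0],[0.96,-0.59,0],[0.96,-0.59,0],[0.96,-0.59,0],[0.96,-0.59,0]],"dr":[[0,0,0],[0,0,0],[0,0,0],[0,0,0],[0,0,0],[0,0,0],[0,0,0],[0,0,0],[0,0,0],[0,0,0],[0,0,0],[0,0,0],[0,0,0],[0,0,0],[0,0,0],[0,0,0]]}'
python3 -m pendant '{"grip":[0,0,0,0,0,0,0,0,0,0,0,0],"offset":[[0,0,0.23],[0,0,0.23],[0,0,0.23],[0,0,0.23],[0,0,0.23],[0,0,0.23],[0,0,0.23],[0,0,0.23],[0,0,0.23],[0,0,0.23],[0,0,0],[0,0,0]],"dr":[[0,0,-0.96],[0,0,-0.96],[0,0,-0.96],[0,0,-0.96],[0,0,-0.96],[0,0,-0.96],[0,0,-0.96],[0,0,-0.96],[0,0,-0.96],[0,0,-0.96],[0,0,0],[0,0,0]]}'
python3 - <<'E'
from h import *
o=monitor.get_obs();print(o['eef_pos'],o['joint_pos'],Rotation.from_quat(o['orientation']).as_matrix().round(4))
cap('wrist','w1')
print(viewer.calibration('wrist'))
E
```

```text
t: 2.15
eef_pos: [0.5363, -0.204, 0.2496]
orientation: [0.991, 0.136, -0.0, -0.0]
wrist_force: [-0.1, 0.8, 0.4]
opening: 0.0859
grip_force: 0.0
t: 3.65
eef_pos: [0.5359, -0.205, 0.1811]
orientation: [0.563, 0.827, 0.0, -0.0]
wrist_force: [-0.2, 0.6, 0.2]
opening: 0.0858
grip_force: 0.0
[ 0.5358934  -0.20500877  0.18105345] [-4.87710094e-01  1.77776433e-01  1.79537274e+00  5.87838470e-05
  1.16849201e+00 -8.62886704e-01] [[-3.664e-01  9.305e-01 -0.000e+00]
 [ 9.305e-01  3.664e-01  1.000e-04]
 [ 1.000e-04  0.000e+00 -1.000e+00]]
{'camera_matrix': array([[272.16801424,   0.        , 251.66249815],
       [  0.        , 272.16801424, 191.79922675],
       [  0.        ,   0.        ,   1.        ]]), 'dist_coeffs': array([-0.06160995,  0.        ,  0.        ,  0.        ,  0.        ]), 'origin': array([ 0.50798942, -0.13248125,  0.30406364]), 'rotation': array([0.97085303, 0.18443238, 0.02857563, 0.15037463])}
```

View pics/w1.png

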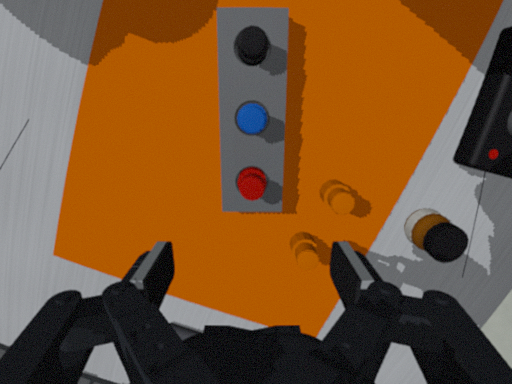

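The wrist view has the red cap at about (251,183), blue at (252,118) and black at (252,46). The tray's edges run almost vertical in the picture, so the yaw is right. I'll measure the cap's axis with the depth image.

```bash
cat >> h.py <<'E'
def circ(name,mask,zlo,zhi):
    C=cloud(name); m=mask&(C[...,2]>zlo)&(C[...,2]<zhi); q=C[m]
    (x,y),r=cv2.minEnclosingCircle(q[:,:2].astype(np.float32)); return m.sum(),(x,y),r,q.mean(0)
E
python3 - <<'E'
from h import *
f=np.load('w1.npz');p=f['p'].astype(int);C=cloud('w1')
red=(p[...,0]>90)&(p[...,1]<60)&(p[...,2]<60); red[:160]=0;red[205:]=0;red[:,:230]=0;red[:,275:]=0
q=C[red];print(np.percentile(q[:,2],[5,25,50,75,95]))
zt=np.percentile(q[:,2],90)
print(circ('w1',red,zt-.004,zt+.004))
blu=(p[...,2]>90)&(p[...,0]<80);blu[:95]=0;blu[140:]=0
print(circ('w1',blu,zt-.004,zt+.004)); print('tray',C[205,235],C[100,228])
E=[[219,8],[222,211],[287,8],[282,211]];print(atz('w1',E,.024).round(4))
E
```

```text
[0.02585118 0.02818979 0.04794967 0.04874828 0.04951185]
(np.int64(486), (0.5360975861549377, -0.20450524985790253), 0.012830167077481747, array([ 0.53567783, -0.20393943,  0.04839307]))
(np.int64(591), (0.511903703212738, -0.1434369534254074), 0.012729057110846043, array([ 0.51208917, -0.14322861,  0.04870875]))
tray [ 0.52909651 -0.23668865  0.02164228] [ 0.48405743 -0.13558877  0.02306264]
[[ 0.4483 -0.0623  0.024 ]
 [ 0.518  -0.2477  0.024 ]
 [ 0.5059 -0.0396  0.024 ]
 [ 0.5797 -0.2234  0.024 ]]
```

```bash
python3 -m pendant '{"grip":[0,0,0,0,0,0,0,0],"offset":[[0,0.03,0.8],[0,0,0.8],[0,0,0.8],[0,0,0.8],[0,0,0.6],[0,0,0.4],[0,0,0.2],[0,0,0]],"dr":[[0,0,0],[0,0,0],[0,0,0],[0,0,0],[0,0,0],[0,0,0],[0,0,0],[0,0,0]]}' 80
python3 -m pendant '{"grip":[1,1,1,1,1,1,1,1],"offset":[[0,0,0],[0,0,0],[0,0,0],[0,0,0],[0,0,0],[0,0,0],[0,0,0],[0,0,0]],"dr":[[0,0,0],[0,0,0],[0,0,0],[0,0,0],[0,0,0],[0,0,0],[0,0,0],[0,0,0]]}' 80
```

```text
t: 4.7
eef_pos: [0.5368, -0.2047, 0.049]
orientation: [0.562, 0.827, 0.0, -0.0]
wrist_force: [-0.2, 0.0, -0.0]
opening: 0.0854
grip_force: 0.0
t: 5.7
eef_pos: [0.5372, -0.205, 0.0496]
orientation: [0.562, 0.827, 0.0, 0.001]
wrist_force: [-0.3, -0.2, 5.6]
opening: 0.0209
grip_force: 78.6
```

```bash
python3 -m pendant '{"grip":[1,1,1,1,1,1,1,1,1],"offset":[[0,0,-0.2],[0,0,-0.4],[0,0,-0.7],[0,0,-0.9],[0,0,-0.9],[0,0,-0.9],[0,0,-0.9],[0,0,-0.3],[0,0,0]],"dr":[[0,0,0],[0,0,0],[0,0,0],[0,0,0],[0,0,0],[0,0,0],[0,0,0],[0,0,0],[0,0,0]]}'
python3 -m pendant '{"grip":[1,1,1,1,1,1,1,1,1,1,1,1,1,1,1,1,1,1],"offset":[[0.5,0.26,0],[0.9,0.47,0],[0.9,0.47,0],[0.9,0.47,0],[0.9,0.47,0],[0.9,0.47,0],[0.9,0.47,0],[0.9,0.47,0],[0.9,0.47,0],[0.9,0.47,0],[0.9,0.47,0],[0.9,0.47,0],[0.9,0.47,0],[0.9,0.47,0],[0.9,0.47,0],[0.9,0.47,0],[0.3,0.1,0],[0,0,0]],"dr":[[0,0,0],[0,0,0],[0,0,0],[0,0,0],[0,0,0],[0,0,0],[0,0,0],[0,0,0],[0,0,0],[0,0,0],[0,0,0],[0,0,0],[0,0,0],[0,0,0],[0,0,0],[0,0,0],[0,0,0],[0,0,0]]}'
python3 - <<'E'
from h import *
o=monitor.get_obs();print(o['eef_pos'],o['joint_pos'])
cap('wrist','w2');cap('side','s2')
a=cv2.imread('pics/w2.png');b=cv2.imread('pics/s2.png')
cv2.imwrite('pics/w2b.png',cv2.resize(a,(800,600)))
E
```

```text
t: 6.82
eef_pos: [0.5369, -0.2047, 0.2055]
orientation: [0.562, 0.827, 0.0, 0.001]
wrist_force: [0.9, 0.2, -0.0]
opening: 0.0209
grip_force: 78.3
t: 9.07
eef_pos: [0.5841, 0.2764, 0.2038]
orientation: [0.561, 0.828, -0.001, -0.001]
wrist_force: [0.7, -1.0, -0.6]
opening: 0.0213
grip_force: 78.4
[0.58406039 0.27640047 0.20375343] [ 3.33608482e-01  3.02351053e-01  1.59829782e+00 -3.38706752e-04
  1.24343932e+00 -4.52597882e-02]
```

View pics/w2b.png

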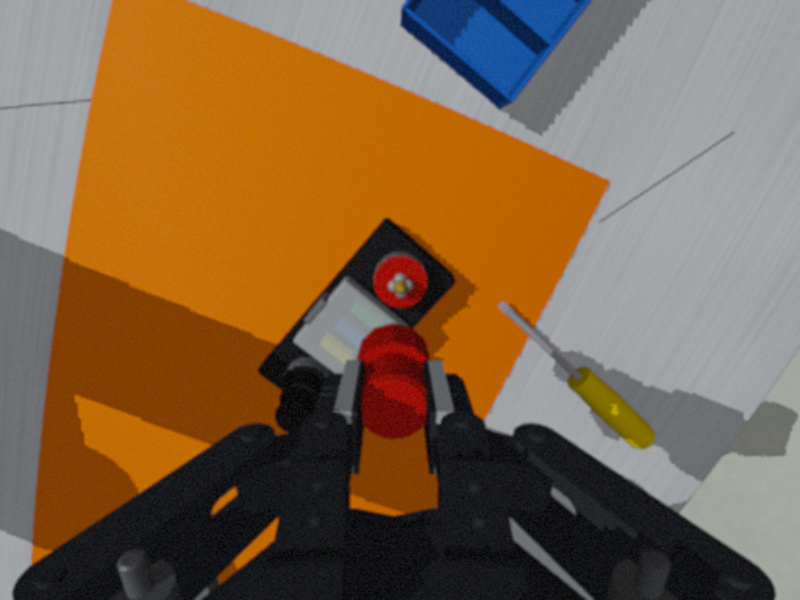

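The red ring with its brass stud is at about (400,281) in the enlarged wrist view. The held cap is upright between the pads at (393,380). An enlarged crop and depth will refine both.

```bash
python3 - <<'E'
from h import *
f=np.load('w2.npz');p=f['p'].astype(int);C=cloud('w2')
a=cv2.imread('pics/w2.png')[145:295,190:330];cv2.imwrite('pics/w2c.png',cv2.resize(a,None,fx=4,fy=4,interpolation=cv2.INTER_CUBIC)[:600])
red=(p[...,0]>90)&(p[...,1]<60)&(p[...,2]<60)
ring=red.copy();ring[203:]=0
print('ringz',np.percentile(C[ring][:,2],[10,50,90]))
print(circ('w2',ring,.03,.055))
m=ring.astype(np.uint8);cs,_=cv2.findContours(m,0,1);c=max(cs,key=cv2.contourArea);e=cv2.fitEllipse(cv2.convexHull(c));print(e,atz('w2',[e[0]],.042))
g=np.load('w2.npz');tcp=monitor.get_obs();R=Rotation.from_quat(tcp['orientation']).as_matrix()
capm=red.copy();capm[:203]=0
L=(C[capm]-tcp['eef_pos'])@R
for lo in np.arange(-.02,.05,.005):
    k=L[(L[:,2]>lo)&(L[:,2]<lo+.005)]
    if len(k)>5:print(lo.round(3),len(k),k[:,:2].min(0).round(4),k[:,:2].max(0).round(4))
E
```

```text
ringz [0.00052017 0.04017646 0.04139362]
(np.int64(709), (0.5879500508308411, 0.27867963910102844), 0.018881196156144142, array([0.5875329 , 0.2798399 , 0.04064242]))
((255.8260498046875, 179.7538299560547), (33.3179817199707, 34.6064567565918), 81.8261947631836) [[0.58789338 0.27922134 0.042     ]]
-0.02 6 [-0.0098 -0.0122] [-0.0088  0.0124]
-0.005 7 [-0.009  -0.0082] [0.0086 0.0245]
0.0 1466 [-0.0103 -0.01  ] [0.0141 0.0244]
0.005 55 [ 0.0088 -0.008 ] [0.0135 0.0243]
0.01 86 [ 0.0081 -0.007 ] [0.0135 0.0223]
0.015 85 [ 0.0101 -0.0118] [0.0136 0.0111]
0.02 358 [ 0.0065 -0.013 ] [0.0174 0.0129]
0.025 96 [ 0.0096 -0.0131] [0.0171 0.0082]
0.03 90 [ 0.0075 -0.0129] [0.0171 0.0141]
0.035 84 [ 0.0047 -0.0127] [0.0172 0.0147]
0.04 21 [ 0.0096 -0.0098] [0.0168 0.013 ]
```

View pics/w2c.png

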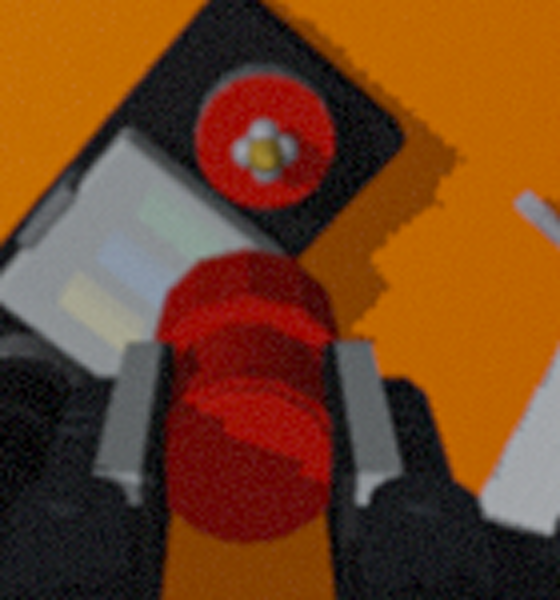

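```bash
python3 - <<'E'
from h import *
print('tip',atz('w2',[[256.2,183.2]],.060), 'balls',atz('w2',[[256.2,182.2]],.0505))
f=np.load('top1.npz');p=f['p'].astype(int);r=((p[...,0]>90)&(p[...,1]<60)&(p[...,2]<60));r[:,:145]=0;r[:,175:]=0;r[:190]=0;r[215:]=0
cs,_=cv2.findContours(r.astype(np.uint8),0,1);c=max(cs,key=cv2.contourArea);e=cv2.minEnclosingCircle(c);print(e,atz('top1',[e[0]],.042))
E
python3 -m pendant '{"grip":[1,1,1,1,1,1,1],"offset":[[-0.02,0.15,0.4],[0,0,0.8],[0,0,0.8],[0,0,0.7],[0,0,0.3],[0,0,0],[0,0,0]],"dr":[[0,0,0],[0,0,0],[0,0,0],[0,0,0],[0,0,0],[0,0,0],[0,0,0]]}'
```

```text
tip [[0.58759266 0.28041387 0.06      ]] balls [[0.58830567 0.27898198 0.0505    ]]
((159.68605041503906, 201.56976318359375), 6.183720588684082) [[0.5889239  0.27779869 0.042     ]]
t: 10.05
eef_pos: [0.5905, 0.2774, 0.1161]
orientation: [0.562, 0.827, 0.001, 0.001]
wrist_force: [0.4, 0.3, 0.4]
opening: 0.0211
grip_force: 78.4
```

```bash
python3 -m pendant '{"grip":[1,1,1],"offset":[[0.03,-0.05,0.2],[0,0,0],[0,0,0]],"dr":[[0,0,0],[0,0,0],[0,0,0]]}'
python3 - <<'E'
from h import *
for i in range(3):
    print(monitor.get_obs()['eef_pos']);cap('side','s3')
a=cv2.imread('pics/s3.png');print(viewer.calibration('side')['origin'])
f=np.load('s3.npz');rv=Rotation.from_matrix(f['R'].T)
uv,_=cv2.projectPoints(np.array([[.588,.279,.05]]),rv.as_rotvec(),-f['R'].T@f['o'],f['K'],f['D']);print(uv)
u,v=uv[0,0].astype(int);x0=max(u-60,0);y0=max(v-60,0);cv2.imwrite('pics/s3c.png',cv2.resize(a[y0:v+45,x0:u+60],None,fx=5,fy=5,interpolation=cv2.INTER_CUBIC))
E
```

```text
t: 10.42
eef_pos: [0.5879, 0.2775, 0.1091]
orientation: [0.562, 0.827, 0.0, 0.0]
wrist_force: [0.5, -0.3, 0.1]
opening: 0.021
grip_force: 78.4
[0.58785732 0.27752476 0.10913731]
[0.58797308 0.27750155 0.10920738]
[0.58801708 0.27750842 0.10920502]
[ 0.00585496 -0.93668148  0.77560297]
[[[205.75452328 153.11495853]]]
```

View pics/s3c.png

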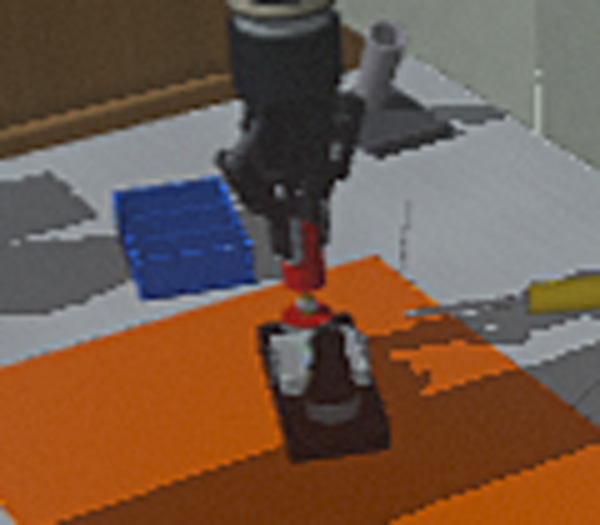

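The side crop shows the cap at about (302,270), just above the brass stud at (306,303), and aligned with it. Next comes the gentle descent.

```bash
python3 -m pendant '{"grip":[1,1,1,1,1,1],"offset":[[0,0,0.1],[0,0,0.1],[0,0,0.1],[0,0,0.08],[0,0,0],[0,0,0]],"dr":[[0,0,0],[0,0,0],[0,0,0],[0,0,0],[0,0,0],[0,0,0]]}' 110
```

```text
t: 11.32
eef_pos: [0.588, 0.2775, 0.0977]
orientation: [0.562, 0.827, 0.0, 0.0]
wrist_force: [0.3, -0.2, 0.5]
opening: 0.0204
grip_force: 107.8
```

```bash
for i in 1 ; do python3 -m pendant '{"grip":[1,1,1,1],"offset":[[0,0,0.04],[0,0,0.04],[0,0,0.04],[0,0,0]],"dr":[[0,0,0],[0,0,0],[0,0,0],[0,0,0]]}'; done
python3 -m pendant '{"grip":[1,1,1],"offset":[[0,0,0.04],[0,0,0.03],[0,0,0]],"dr":[[0,0,0],[0,0,0],[0,0,0]]}'
```

```text
t: 11.82
eef_pos: [0.5883, 0.2778, 0.0949]
orientation: [0.562, 0.827, 0.001, 0.0]
wrist_force: [-0.6, 0.7, 4.3]
opening: 0.0203
grip_force: 108.6
t: 12.2
eef_pos: [0.5886, 0.2779, 0.0943]
orientation: [0.562, 0.827, 0.001, 0.0]
wrist_force: [-3.2, -1.1, 10.9]
opening: 0.0205
grip_force: 109.6
```

```bash
python3 -m pendant '{"grip":[1,1],"offset":[[0,0,0.04],[0,0,0]],"dr":[[0,0,0],[0,0,0]]}'
python3 -m pendant '{"grip":[1,1],"offset":[[0,0,0.04],[0,0,0]],"dr":[[0,0,0],[0,0,0]]}'
python3 -m pendant '{"grip":[1,1],"offset":[[0,0,0.04],[0,0,0]],"dr":[[0,0,0],[0,0,0]]}'
```

```text
t: 12.45
eef_pos: [0.5889, 0.278, 0.0941]
orientation: [0.562, 0.827, 0.001, 0.0]
wrist_force: [-4.1, -0.7, 14.3]
opening: 0.0202
grip_force: 110.0
t: 12.7
eef_pos: [0.5892, 0.2782, 0.0939]
orientation: [0.562, 0.827, 0.001, 0.001]
wrist_force: [-5.3, -1.3, 17.0]
opening: 0.0201
grip_force: 110.4
t: 12.95
eef_pos: [0.589, 0.2782, 0.0924]
orientation: [0.562, 0.827, 0.001, 0.0]
wrist_force: [-4.2, -0.3, 11.6]
opening: 0.02
grip_force: 110.3
```

```bash
python3 -m pendant '{"grip":[1,1],"offset":[[0.01,-0.03,0],[0,0,0]],"dr":[[0,0,0],[0,0,0]]}'
python3 -m pendant '{"grip":[1,1],"offset":[[0,0,0.04],[0,0,0]],"dr":[[0,0,0],[0,0,0]]}'
python3 -m pendant '{"grip":[1,1],"offset":[[0,0,0.04],[0,0,0]],"dr":[[0,0,0],[0,0,0]]}'
```

```text
t: 13.2
eef_pos: [0.5881, 0.2781, 0.0903]
orientation: [0.562, 0.827, 0.001, 0.001]
wrist_force: [-0.1, 0.7, 5.5]
opening: 0.0204
grip_force: 109.3
t: 13.45
eef_pos: [0.5866, 0.2773, 0.086]
orientation: [0.562, 0.827, -0.0, -0.0]
wrist_force: [2.3, 1.8, -0.5]
opening: 0.0204
grip_force: 108.4
t: 13.7
eef_pos: [0.5868, 0.2772, 0.0855]
orientation: [0.562, 0.827, -0.0, -0.0]
wrist_force: [1.2, -0.0, -0.7]
opening: 0.0201
grip_force: 108.4
```

```bash
python3 -m pendant '{"grip":[1,1,1],"offset":[[0.01,0.01,0.06],[0,0,0.06],[0,0,0]],"dr":[[0,0,0],[0,0,0],[0,0,0]]}'
python3 -m pendant '{"grip":[1,1,1],"offset":[[0,0,0.06],[0,0,0.06],[0,0,0]],"dr":[[0,0,0],[0,0,0],[0,0,0]]}'
```

```text
t: 14.08
eef_pos: [0.5869, 0.2775, 0.0838]
orientation: [0.562, 0.827, -0.001, -0.0]
wrist_force: [-2.6, -1.0, 6.8]
opening: 0.0203
grip_force: 109.6
t: 14.45
eef_pos: [0.587, 0.2775, 0.0837]
orientation: [0.562, 0.827, -0.001, -0.0]
wrist_force: [-10.1, -3.6, 22.3]
opening: 0.0203
grip_force: 110.8
```

```bash
python3 -m pendant '{"grip":[1,1,1,1],"offset":[[-0.02,-0.05,0.04],[0,0,0],[0,0,0],[0,0,0]],"dr":[[0,0,0],[0,0,0],[0,0,0],[0,0,0]]}'
python3 -m pendant '{"grip":[1,1,1,1,1,1,1,1],"offset":[[0,0,0],[0,0,0],[0,0,0],[0,0,0],[0,0,0],[0,0,0],[0,0,0],[0,0,0]],"dr":[[0,0,0],[0,0,0],[0,0,0],[0,0,0],[0,0,0],[0,0,0],[0,0,0],[0,0,0]]}'
python3 - <<'E'
from h import *
cap('wrist','w4');cap('top','t4')
a=cv2.imread('pics/w4.png')[120:320,130:380];b=cv2.imread('pics/t4.png')[120:280,90:390]
cv2.imwrite('pics/c4.png',np.vstack([cv2.resize(a,(500,400))[:300],cv2.resize(b,(500,267))]))
E
```

```text
t: 14.95
eef_pos: [0.5869, 0.2774, 0.0837]
orientation: [0.562, 0.827, 0.0, 0.0]
wrist_force: [-8.8, -2.3, 23.2]
opening: 0.0206
grip_force: 111.0
t: 15.95
eef_pos: [0.5869, 0.2774, 0.0837]
orientation: [0.562, 0.827, 0.0, 0.0]
wrist_force: [-9.4, -2.2, 23.5]
opening: 0.0202
grip_force: 111.0
```

View pics/c4.png

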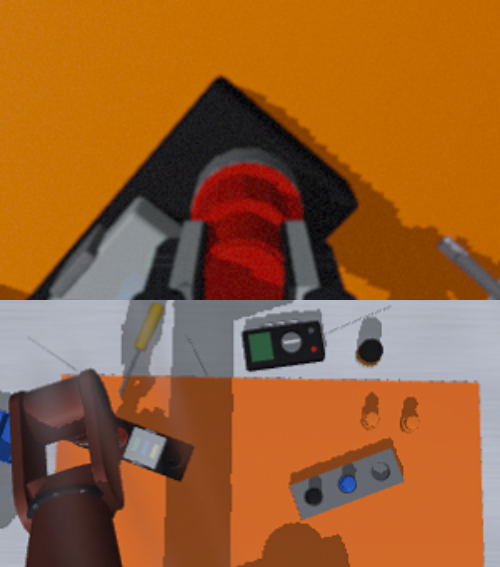

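The picture shows the cap seated on the ring at about (245,200) and still gripped. The other two caps are in their pockets, the red cap's pocket is empty, and the other items are where they were. The push holds steady at 23 N with a solid stop.

```bash
python3 -c "
from workcell import ticket;print(ticket.finish_job())"
```

```text
the job is handed in; nothing more can be done
None
```

The red cap clicked onto the bare stud and stopped solid on the red ring. I handed the job in at about 16 s of the 45 s, with the fingers still gripping it and pushing down at about 23 N (about 9 N of sideways force remained); the other two caps stayed in their pockets, and nothing else in view looked disturbed.

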